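# Let the ring case's glass lid down softly

### The job

The ring case stands open. From behind, tip its lid forward with a fingertip until it starts to fall, catch it from underneath on a finger well before it is down, and lower it gently until it rests fully shut, without letting it drop onto the case. Do not pinch the lid, and leave the other things on the bench where they are.

Things in the scene. Friction and masses are not known exactly. Their poses are not given: they have to be found in the camera images.
- case: Ring case, fixed to the bench: dark wooden box 135 mm deep (its x), 200 mm wide (its y), rim 70 mm high, walls 10 mm, padded ring rolls with rings inside. Origin at the centre of its underside; its front faces its own -x (roughly towards the robot), hinge on the back (+x) rim.
- lid (a joint): Lid angle in rad: 0 shut, 1.57 upright, 1.90 at its stop; starts at 1.60 to 1.76, leaning back. Stiff, damped hinge: within about 0.2 of upright the lid stays where it is left; tipped forward below about 1.25 it falls by itself, slowly at first (1 to 1.8 s from 1.15 to 0.6, 0.8 s more to shut), reaching the rim at about 0.8 rad/s. Lid 0.42 kg; its front edge bears on a finger with about 2 N.
- lid_hinge (a point): Point on the lid, middle of the hinge axis (along the case's y), 67.5 mm behind the case's centre, 70 mm up. Turns with the lid; its axes equal the case's when shut: the lid lies along its own -x from 0 to -165 mm, y -100 to +100 mm, z 0 (underside) to 13 mm (outer face, away from the robot when open). Wood frame around a glass pane set in 4 mm from the underside.
- lid_lip (a point): Middle of the lid's front edge, on the underside, 165 mm from the hinge. When shut the lid's front 30 mm (the finger lip, full width) overhangs the case's front wall, its underside 70 mm above the bench with free space below; at the sides the lid is flush with the case.
- bur_block: Bystander: loose light wooden block 70 x 130 x 38 mm with upright burs, 74 to 84 mm high in all; stands behind the case. Origin under its centre.
- spool: Bystander: loose black thread spool, diameter 44 mm, 50 mm high, upright, behind the case. Origin under its centre.
- hammer: Bystander: loose small hammer 220 mm long lying on the bench to the left of the case (the case's +y). Origin under its middle.
- cup: Bystander: loose white plastic cup, diameter 60 mm, 50 mm high, to the right of the case (the case's -y). Origin under its centre.

How it is judged:
By the outcome, as a careful person would: the job done as asked, in the order asked, and still so for the second after the job is handed in, with the robot touching nothing.
It also fails if it takes over 45 s, if anything falls off the work surface, if the arm or the gripper's body presses on something with over 40 N, if the wrist force passes 120 N, or if a joint passes its speed limit or range.

### The arm

A 6-joint arm with a two-finger parallel gripper is mounted at the origin on the work surface. World frame = base frame: x ahead of the robot, y to its left, z up, the work surface at z = 0. Lengths are in m, angles in rad, forces in N, time in s.
With the tool pointing down it reaches from about 0.35 to 0.8 m from the base axis. Payload 7.3 kg.
Tool frame: the origin (TCP) lies at the very end of the fingers, on their centre line; the grasp point (between the pads) lies 19 mm behind it; z points along the fingers, y is the direction in which the jaws open and shut (so a half turn about z gives the same grasp; the last joint's range is limited). The gripper opens to 85 mm and grips with 20 to 120 N. Pads are 22 mm wide; open, the fingers measure 114 mm over their backs; the gripper's body (76 mm by 85 mm) begins 54 mm behind the grasp point. The pads swing forward as they close: fully open they stand 13 mm farther back than shut.
Start: joints at [1.099, 0.342, 1.524, -0, 1.275, -0.146], TCP at [0.168, 0.497, 0.231] pointing down, gripper open.
Joint ranges: [-2.53, 2.53], [-0.77, 2.02], [0.04, 2.7], [-1, 4.14], [0.28, 2.66], [-3.11, 3.11]. Speed limits (rad/s): [2.57, 2.57, 3.14, 3.14, 3.14, 3.14].

### API

Orientations are given as a 3x3 rotation matrix whose columns are the frame's x, y, z axes.
In Python, from workcell import ctrl, cams gives the robot as it stands.
- The arm moves only by the tool jog_arm, never from a script. Its arguments are lists of equal length, an entry for each row: "xyz": the shift along the world's x, y, z each as a share of 400 mm, from -1 to 1, a list of three; "rot": the turn, a rotation vector about the world's x, y, z each as a share of pi rad, from -1 to 1, a list of three; "hand": the gripper command: -1 is shut, 1 is fully open, values between are in proportion. A call has 1 to 5 rows; each row is the pose to reach, as a shift and turn from the pose commanded when the call began, turning the shorter way round; what a row does not reach only later rows make up. A row lasts 1/10 s, in which the tool goes at most 50 mm and 8.59 degrees, less where a joint would pass 70% of its speed; a pose out of reach is approached as far as the arm can. A call with a number of a shift or a turn outside -1 to 1 is refused whole. A call with a gripper value outside its range is refused whole. The fingers move at their own pace and stop on an object; "grip_force" is the grip in N (left out, the last holds). Time passes only in rows, so rows that repeat a pose let the fingers close. It gives the time, the measured TCP pose, the force and the opening at its end, in the units of the state.
- ctrl.state(): the state, without advancing time (a new reading comes with each control period).
- cams.snapshot(name): name is "scene" or "top" or "wrist"; returns the picture (384x512x3 uint8, red, green, blue); there is no depth.
- cams.camera_info(name): a dict with "K" (3x3 intrinsics, pixels), "rvec" (rotation vector, rad) and "tvec" (3), from world to camera coordinates, as OpenCV has them. Camera axes: x right, y down, z forward; pixel columns grow to the right and rows downward; lengths in m; the calibration is good to about 2 mm. A picture is of the moment at which its call begins: read the wrist's pose just before it. camera_info takes no time and is no camera call; for the wrist camera it gives the pose at the moment of the call.
- ctrl.sign_off(): hands the job in, once; it reports no verdict.
The state is a dict: "t": time; "joints": joint angles; "joint_velocities": joint speeds; "joint_efforts": joint torques, N m; "position": TCP position; "eef_rot": TCP orientation; "ft_force": force on the tool from outside, world axes, zero at the start; "ft_torque": the same for the moment, N m; "width": opening from 0.0 (shut) to 1.0 (fully open).
Only numpy, scipy, OpenCV 4.12 (cv2) and the standard library are available. Lean on these libraries where they do the work, as an engineer would, in place of code of your own. Each camera call takes 0.05 s, during which the arm holds its last target.

## Working session

There is one attempt and no reset: what is moved stays moved. The work goes in short steps, Python scripts to look and compute and a tool call to move; the robot and the scene stay as the last step left them, time stands still between calls to the robot, and variables do not carry over. Pictures are saved under pics/ and viewed, and the job is handed in when it is done.

Besides the shell and the picture viewer there is one more tool, called after "Request:" as name(argument=value, ...) on one line, values as JSON. jog_arm: Moves the arm, as the interface text tells. Its arguments: {"type":"object","properties":{"xyz":{"type":"array","items":{"type":"array","items":{"type":"number","minimum":-1,"maximum":1}}},"rot":{"type":"array","items":{"type":"array","items":{"type":"number","minimum":-1,"maximum":1}}},"hand":{"type":"array","items":{"type":"number"}},"grip_force":{"type":"number"}},"required":["xyz","rot","hand"]}

```bash
ls; mkdir -p pics; python3 - <<'E'
from workcell import ctrl,cams
import cv2
s=ctrl.state();print(s)
for n in("scene","top","wrist"):
    print(n,cams.camera_info(n))
    cv2.imwrite(f"pics/a_{n}.png",cv2.resize(cams.snapshot(n)[:,:,::-1],(768,576)) )
E
```

```text
pics
{'t': 0.0, 'joints': array([ 1.09900716e+00,  3.42722096e-01,  1.52504731e+00,  4.23384425e-06,
        1.27539420e+00, -1.46011610e-01]), 'joint_velocities': array([-0.00080967, -0.00152356, -0.00039643, -0.00049311, -0.00079307,
        0.00134952]), 'joint_efforts': array([-1.58756433e-03, -4.33693528e+01, -2.46003449e+01, -3.36909861e-04,
        7.96870241e-03,  1.46522888e-05]), 'position': array([0.16781763, 0.49701983, 0.23061571]), 'eef_rot': array([[-9.47401681e-01,  3.20046154e-01, -7.17574120e-04],
       [ 3.20046873e-01,  9.47400679e-01, -1.39749251e-03],
       [ 2.32568105e-04, -1.55364411e-03, -9.99998766e-01]]), 'ft_force': array([ 1.12253251, -0.24181972,  0.58726151]), 'ft_torque': array([ 0.00275836, -0.02240419,  0.01737069]), 'width': 1.0010751642001217}
scene {'K': array([[495.77176115,   0.        , 254.15920988],
       [  0.        , 495.77176115, 188.01616462],
       [  0.        ,   0.        ,   1.        ]]), 'rvec': array([ 0.95513806,  2.66425338, -0.77384847]), 'tvec': array([ 0.41500628, -0.32053769,  1.51877852])}
top {'K': array([[350.74998549,   0.        , 251.47117375],
       [  0.        , 350.74998549, 188.46455582],
       [  0.        ,   0.        ,   1.        ]]), 'rvec': array([ 2.1283647 , -2.17113205,  0.14222276]), 'tvec': array([0.07318285, 0.64160145, 0.88050808])}
wrist {'K': array([[280.8425271 ,   0.        , 259.45322858],
       [  0.        , 280.8425271 , 187.74083847],
       [  0.        ,   0.        ,   1.        ]]), 'rvec': array([-2.32686627, -1.6710249 , -0.27134576]), 'tvec': array([-0.52463855, -0.0416156 ,  0.38082317])}
```

View pics/a_scene.png

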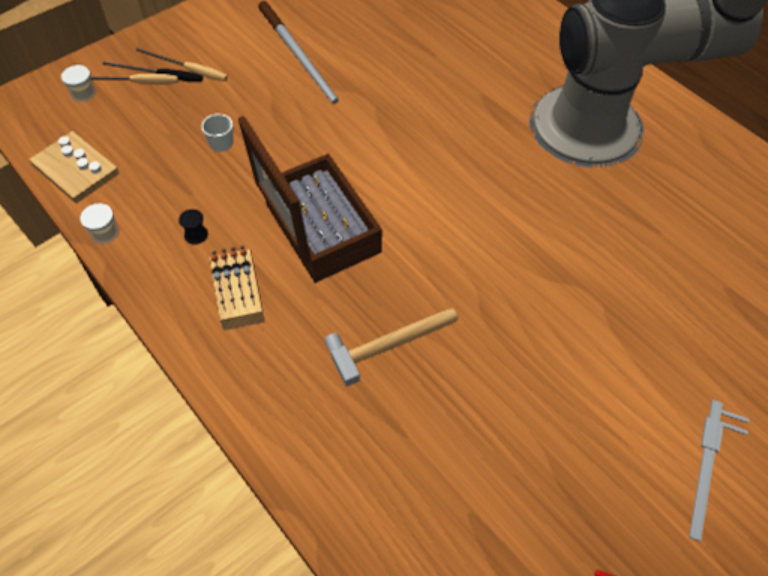

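View pics/a_top.png

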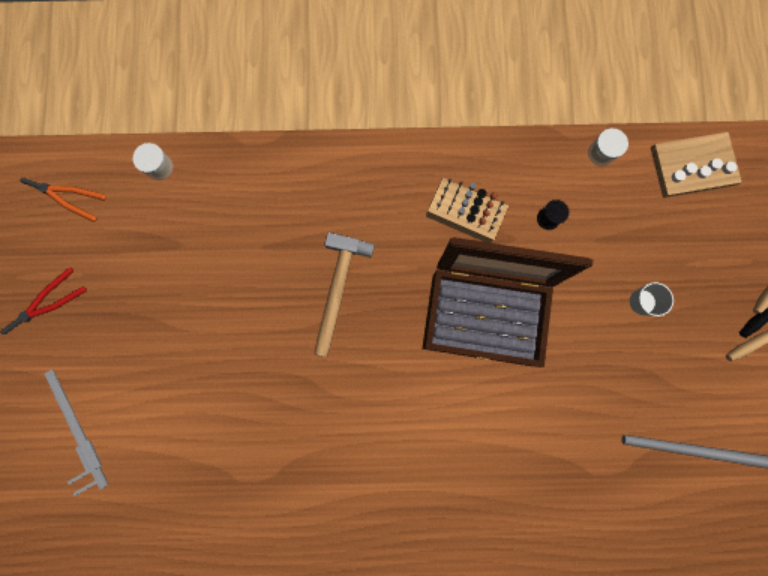

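View pics/a_wrist.png

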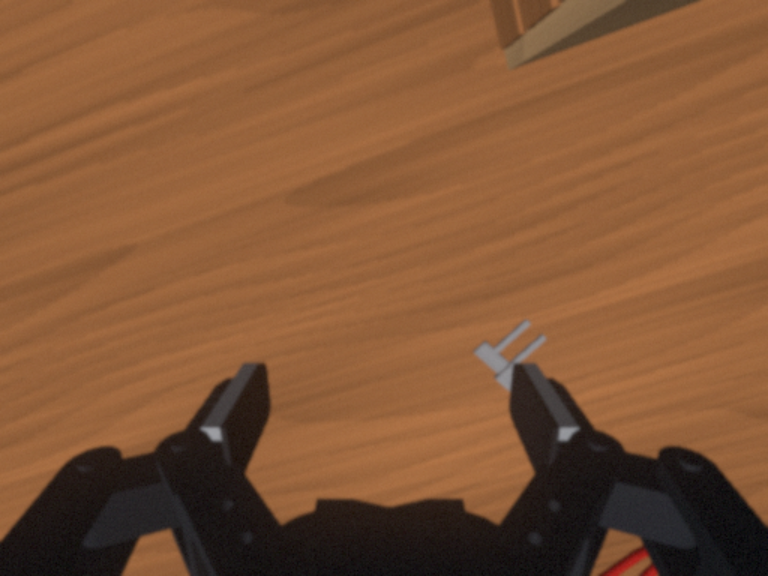

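```bash
python3 - <<'E'
from workcell import ctrl,cams
import cv2
im=cams.snapshot("top")[:,:,::-1]; cv2.imwrite("pics/top_raw.png",im)
c=im[110:255,270:470]; cv2.imwrite("pics/b_top.png",cv2.resize(c,None,fx=4,fy=4,interpolation=cv2.INTER_CUBIC))
im=cams.snapshot("scene")[:,:,::-1]; cv2.imwrite("pics/scene_raw.png",im)
c=im[70:220,100:270]; cv2.imwrite("pics/b_scene.png",cv2.resize(c,None,fx=4,fy=4,interpolation=cv2.INTER_CUBIC))
E
```

```text
(no output)
```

View pics/b_top.png

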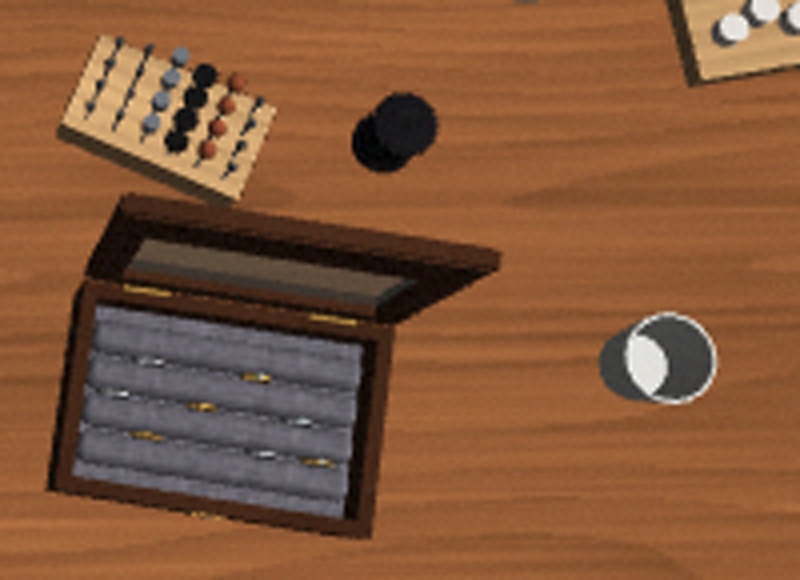

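View pics/b_scene.png

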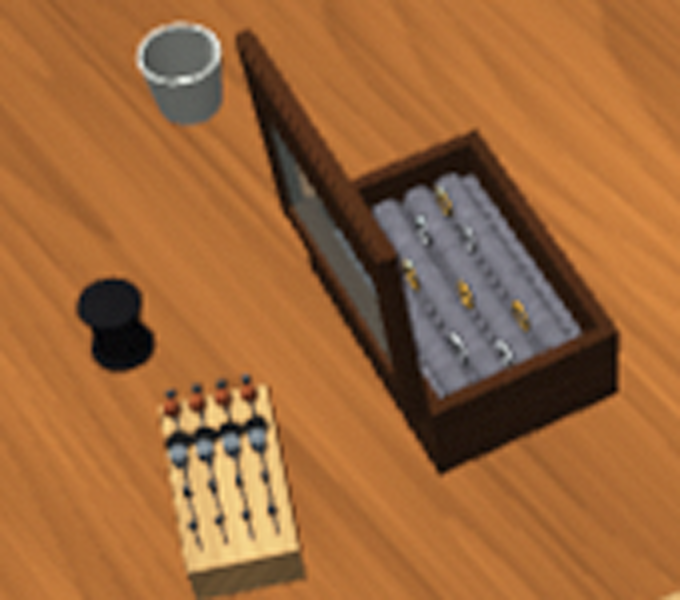

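```bash
cat > fit.py <<'E'
import numpy as np, cv2, pickle
from scipy.optimize import least_squares
from workcell import cams
info={n:cams.camera_info(n) for n in("top","scene")}
def proj(n,P):
    i=info[n];return cv2.projectPoints(np.float64(P).reshape(-1,1,3),i["rvec"],i["tvec"],i["K"],None)[0].reshape(-1,2)
def Rz(a):c,s=np.cos(a),np.sin(a);return np.array([[c,-s,0],[s,c,0],[0,0,1]])
def lidR(th):  # lid -x raised by th
    c,s=np.cos(th),np.sin(th);return np.array([[c,0,s],[0,1,0],[-s,0,c]])
def case(p,q):return Rz(p[2])@np.array(q)+[p[0],p[1],0]
def lid(p,q):return case(p,np.array([.0675,0,.07])+lidR(p[3])@np.array(q))
E
python3 - <<'E'
from fit import *
T=lambda u,v:(u/4+270,v/4+110)
S=lambda u,v:(u/4+100,v/4+70)
C,L=case,lid
obs=[("top",C,(-.0675,-.1,.07),T(370,538)),("top",C,(-.0675,.1,.07),T(57,489)),("top",C,(.0675,-.1,.07),T(393,325)),
("top",L,(-.165,-.1,.013),T(500,250)),("top",L,(-.165,.1,.013),T(125,195)),
("scene",C,(-.0675,.1,.07),S(617,335)),("scene",C,(-.0675,.1,0),S(617,388)),("scene",C,(.0675,.1,0),S(442,472)),("scene",C,(-.0675,-.1,.07),S(475,132)),
("scene",L,(-.165,-.1,.013),S(238,38)),("scene",L,(-.165,.1,.013),S(385,265)),("scene",L,(-.165,.1,0),S(405,250))]
f=lambda p:np.concatenate([proj(n,F(p,q))[0]-o for n,F,q,o in obs])
r=least_squares(f,[.5,-.05,0,1.68],loss='soft_l1');p=r.x
print(p);print(f(p).reshape(-1,2).round(1))
np.save("p.npy",p)
# spool and block tops, by plane intersection
def back(n,uv,z):
    i=info[n];R=cv2.Rodrigues(i["rvec"])[0];d=R.T@np.linalg.inv(i["K"])@np.array([*uv,1]);o=-R.T@i["tvec"];return o+d*(z-o[2])/d[2]
for nm,uv,z in(("spool",T(406,122),.05),("blk",T(102,35),.038),("blk",T(275,105),.038),("blk",T(237,203),.038),("blk",T(60,127),.038),("cup",T(672,358),.05)):
    w=back("top",uv,z);q=Rz(p[2]).T@(w-[p[0],p[1],0]);print(nm,w.round(3),"in case",q.round(3))
for n,(x,y) in(("top",(270,110)),("scene",(100,70))):
    im=cv2.imread(f"pics/{n}_raw.png");im=cv2.resize(im,None,fx=4,fy=4,interpolation=cv2.INTER_CUBIC)
    for F,xs,zs in((C,(-.0675,.0675),(0,.07)),(L,(-.165,0),(0,.013))):
        V=[(a,b,c) for a in xs for b in(-.1,.1) for c in zs]
        for i in range(8):
            for j in(1,2,4):
                if not i&j:
                    a=proj(n,F(p,V[i]))[0]*4;b=proj(n,F(p,V[i|j]))[0]*4
                    cv2.line(im,tuple(int(v)for v in a),tuple(int(v)for v in b),(0,255,0),1)
    cv2.imwrite(f"pics/ov_{n}.png",im[y*4:y*4+600,x*4:x*4+800])
E
```

```text
[ 0.57521527 -0.12755053 -0.16621287  1.60728407]
[[ 0.2  0.1]
 [-0.8  0.6]
 [-0.   0.4]
 [-0.3  0.3]
 [-1.4  0.5]
 [ 0.3 -1.1]
 [-0.2  1.2]
 [-0.9  1. ]
 [-0.6 -0.9]
 [-1.1 -0.9]
 [-0.5 -0.8]
 [-0.2  0.6]]
spool [ 0.764 -0.262  0.05 ] in case [ 0.209 -0.101  0.05 ]
blk [ 0.833 -0.063  0.038] in case [0.243 0.106 0.038]
blk [ 0.781 -0.178  0.038] in case [ 0.212 -0.016  0.038]
blk [ 0.714 -0.149  0.038] in case [0.141 0.002 0.038]
blk [ 0.769 -0.033  0.038] in case [0.175 0.126 0.038]
cup [ 0.603 -0.424  0.05 ] in case [ 0.077 -0.287  0.05 ]
```

View pics/ov_top.png

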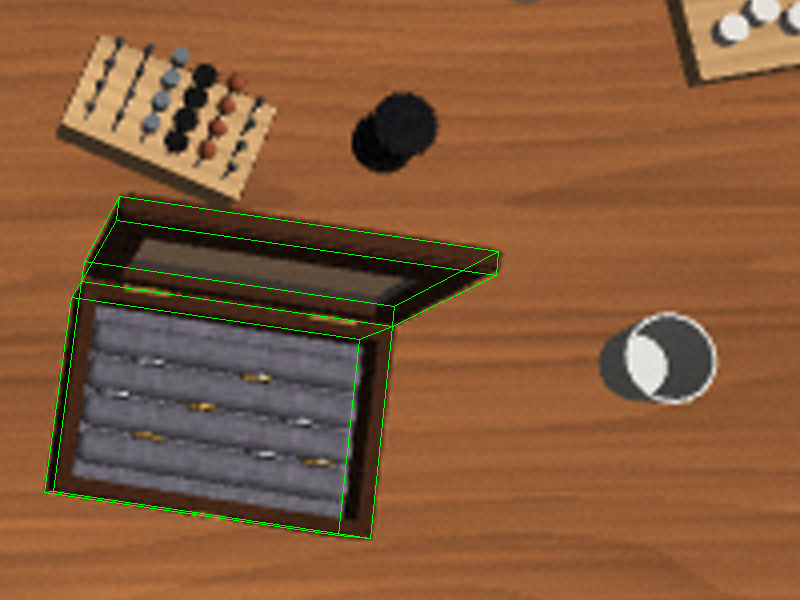

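View pics/ov_scene.png

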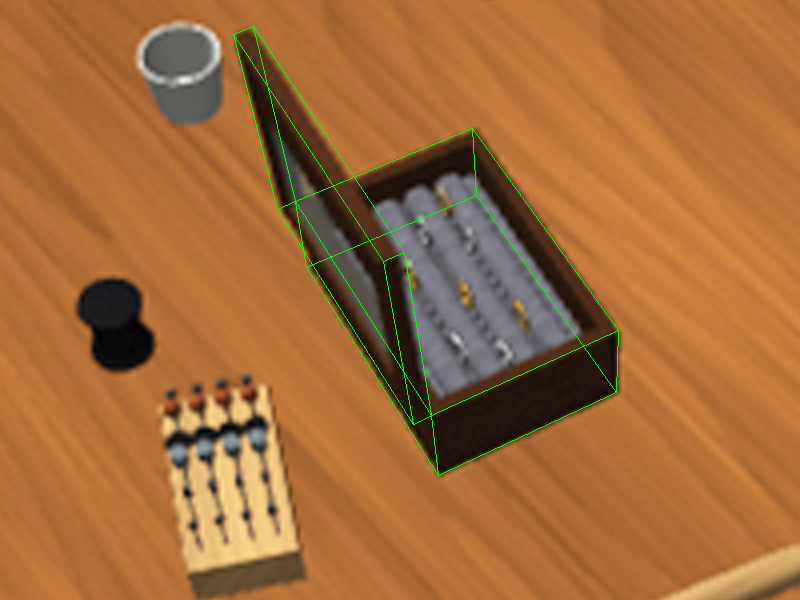

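```bash
cat > plan.py <<'E'
from fit import *
from scipy.spatial.transform import Rotation as Ro
from workcell import ctrl
p=np.load("p.npy")
def target(th,r,off,yc,side=1,flip=1):
    # tool axis at lid radius r, offset off from underside (+ outer), case y yc
    pos=case(p,np.array([.0675,0,.07])+lidR(th)@np.array([-r,yc,off]))
    Rl=Rz(p[2])@lidR(th)
    z=Rl@[0,-side,0]; y=Rl@[0,0,flip]   # jaw axis along lid normal
    return pos,np.column_stack([np.cross(y,z),y,z])
def cmd(pos,R,cur=None):
    s=cur or ctrl.state()
    d=(pos-s["position"])/.4; w=Ro.from_matrix(R@s["eef_rot"].T).as_rotvec()/np.pi
    return d.round(3),w.round(3)
E
python3 - <<'E'
from plan import *
for side in(1,-1):
  for fl in(1,-1):
    P,R=target(1.61,.155,.0,.17*side,side,fl);print(side,fl,P.round(3),*cmd(P,R))
E
```

```text
1 1 [0.676 0.028 0.225] [ 1.27  -1.173 -0.015] [-0.463 -0.265 -0.338]
1 -1 [0.676 0.028 0.225] [ 1.27  -1.173 -0.015] [-0.276  0.484  0.431]
-1 1 [ 0.62  -0.307  0.225] [ 1.129 -2.012 -0.015] [ 0.456  0.285 -0.357]
-1 -1 [ 0.62  -0.307  0.225] [ 1.129 -2.012 -0.015] [ 0.293 -0.468  0.413]
```

Request:
jog_arm(xyz=[[0.1,-0.08,0.04],[0.2,-0.16,0.08],[0.3,-0.24,0.12],[0.4,-0.32,0.16],[0.5,-0.4,0.2]], rot=[[-0.04,-0.02,-0.03],[-0.08,-0.045,-0.06],[-0.12,-0.07,-0.09],[-0.16,-0.09,-0.115],[-0.2,-0.11,-0.145]], hand=[1,1,1,1,1])

```text
t: 0.75
position: [0.3553, 0.3476, 0.3071]
eef_rot: [[-0.686, 0.706, 0.174], [0.518, 0.643, -0.565], [-0.511, -0.297, -0.806]]
ft_force: [0.3, 0.2, -1.0]
width: 0.997
```

```bash
python3 - <<'E'
from plan import *
print(ctrl.state()["joints"].round(3))
P,R=target(1.61,.155,0,.17);print(*cmd(P+[0,0,.08],R))
E
```

```text
[ 0.924  0.481  1.265 -0.512  1.772  0.09 ]
[ 0.801 -0.799 -0.005] [-0.287 -0.166 -0.208]
```

```bash
python3 - <<'E'
from plan import *
import itertools
q0=np.array([1.09900716,.342722,1.52504731,0,1.2753942,-.1460116]);R0=np.array([[-9.47401681e-01,3.20046154e-01,-7.17574120e-04],[3.20046873e-01,9.47400679e-01,-1.39749251e-03],[2.32568105e-04,-1.55364411e-03,-9.99998766e-01]])
s=ctrl.state();q1=s["joints"];R1=s["eef_rot"]
e=lambda ax,a:Ro.from_rotvec(np.array(ax)*a).as_matrix()
Z=[0,0,1];Y=[0,1,0]
for s3,s4,s5,s6 in itertools.product((1,-1),repeat=4):
    F=lambda q:e(Z,q[0])@e(Y,q[1]+s3*q[2])@e(Z,s4*q[3])@e(Y,s5*q[4])@e(Z,s6*q[5])
    C0=F(q0).T@R0;C1=F(q1).T@R1
    er=Ro.from_matrix(C0.T@C1).magnitude()
    if er<.1:print(s3,s4,s5,s6,er,C0.round(3))
E
```

```text
1 1 1 1 4.231544077298001e-06 [[-0. -1. -0.]
 [ 1. -0.  0.]
 [-0. -0.  1.]]
```

```bash
python3 - <<'E'
from plan import *
e=lambda ax,a:Ro.from_rotvec(np.array(ax)*a).as_matrix()
Z=[0,0,1];Y=[0,1,0]
C0=np.array([[0,-1,0],[1,0,0],[0,0,1.]])
for th in(1.6,1.2,.8,.4,0):
 for fl in(1,-1):
  P,R=target(th,.155,0,-.08,-1,fl)
  w=P-R[:,2]*.25
  j1=np.arctan2(w[1],w[0])
  M=(e(Z,j1)@e(Y,1.9)).T@R@C0.T
  print(th,fl,w.round(2),round(j1,2),Ro.from_matrix(M).as_euler("ZYZ").round(2))
s=ctrl.state()
P,R=target(1.61,.155,0,-.17,-1,1);print(P,*cmd(P,R));P,R=target(1.61,.155,0,-.17,-1,-1);print(*cmd(P,R))
E
```

```text
1.6 1 [ 0.59 -0.46  0.22] -0.67 [ 1.4   2.04 -0.34]
1.6 -1 [ 0.59 -0.46  0.22] -0.67 [1.4  2.04 2.8 ]
1.2 1 [ 0.53 -0.45  0.21] -0.71 [ 1.38  2.08 -0.75]
1.2 -1 [ 0.53 -0.45  0.21] -0.71 [1.38 2.08 2.39]
0.8 1 [ 0.48 -0.45  0.18] -0.75 [ 1.36  2.12 -1.16]
0.8 -1 [ 0.48 -0.45  0.18] -0.75 [1.36 2.12 1.98]
0.4 1 [ 0.45 -0.44  0.13] -0.78 [ 1.35  2.15 -1.57]
0.4 -1 [ 0.45 -0.44  0.13] -0.78 [1.35 2.15 1.58]
0 1 [ 0.43 -0.44  0.07] -0.79 [ 1.34  2.16 -1.97]
0 -1 [ 0.43 -0.44  0.07] -0.79 [1.34 2.16 1.17]
[ 0.61965003 -0.30738054  0.2248809 ] [ 0.661 -1.637 -0.205] [ 0.693  0.15  -0.28 ]
[ 0.661 -1.637 -0.205] [ 0.232 -0.348  0.673]
```

Request:
jog_arm(xyz=[[0.02,-0.12,0.06],[0.04,-0.23,0.12],[0.06,-0.34,0.18],[0.08,-0.45,0.24],[0.1,-0.56,0.28]], rot=[[0.042,0.009,-0.017],[0.084,0.018,-0.034],[0.126,0.027,-0.051],[0.168,0.036,-0.068],[0.21,0.045,-0.085]], hand=[1,1,1,1,1])

```text
t: 1.25
position: [0.3923, 0.1365, 0.4144]
eef_rot: [[-0.54, 0.842, -0.027], [0.841, 0.54, 0.022], [0.033, -0.011, -0.999]]
ft_force: [1.8, 0.2, -0.5]
width: 1.0
```

Request:
jog_arm(xyz=[[0.03,-0.12,0.02],[0.06,-0.24,0.03],[0.09,-0.36,0.04],[0.12,-0.48,0.04],[0.15,-0.6,0.04]], rot=[[0.042,0.009,-0.017],[0.084,0.018,-0.034],[0.126,0.027,-0.051],[0.168,0.036,-0.068],[0.21,0.045,-0.085]], hand=[1,1,1,1,1])

```text
t: 1.75
position: [0.4484, -0.0899, 0.429]
eef_rot: [[-0.283, 0.957, -0.068], [0.738, 0.263, 0.622], [0.613, 0.126, -0.78]]
ft_force: [1.8, 0.5, -0.0]
width: 1.001
```

```bash
python3 - <<'E'
from plan import *
s=ctrl.state();print(s["t"],s["joints"].round(3),s["position"].round(3))
P,R=target(1.61,.155,0,-.17,-1,1);print(P,*cmd(P,R))
E
```

```text
1.75 [-0.684  0.327  1.196  0.524  2.074 -0.847] [ 0.448 -0.09   0.429]
[ 0.61965003 -0.30738054  0.2248809 ] [ 0.428 -0.544 -0.51 ] [ 0.287  0.064 -0.116]
```

Request:
jog_arm(xyz=[[0.02,-0.12,-0.01],[0.05,-0.24,-0.03],[0.08,-0.36,-0.06],[0.11,-0.48,-0.09],[0.15,-0.6,-0.12]], rot=[[0.042,0.009,-0.017],[0.084,0.018,-0.034],[0.126,0.027,-0.051],[0.168,0.036,-0.068],[0.21,0.046,-0.085]], hand=[1,1,1,1,1])

```text
t: 2.25
position: [0.5066, -0.3264, 0.3801]
eef_rot: [[-0.026, 0.997, 0.075], [0.232, -0.067, 0.97], [0.972, 0.043, -0.23]]
ft_force: [2.8, 0.5, 1.9]
width: 1.0
```

```bash
python3 - <<'E'
from plan import *
s=ctrl.state();print(s["t"],s["joints"].round(3),s["position"].round(3))
P,R=target(1.61,.155,0,-.17,-1,1);print(P,*cmd(P,R))
E
```

```text
2.25 [-1.013  0.956  0.658  1.142  2.455 -0.41 ] [ 0.507 -0.326  0.38 ]
[ 0.61965003 -0.30738054  0.2248809 ] [ 0.283  0.048 -0.388] [ 0.077  0.017 -0.031]
```

Request:
jog_arm(xyz=[[0.07,0.0,-0.09],[0.14,0.0,-0.19],[0.21,0.02,-0.29],[0.28,0.04,-0.37],[0.283,0.048,-0.388]], rot=[[0.019,0.004,-0.008],[0.038,0.008,-0.016],[0.057,0.012,-0.024],[0.077,0.017,-0.031],[0.077,0.017,-0.031]], hand=[0.4,0.4,0.4,0.4,0.4])

```text
t: 2.75
position: [0.6218, -0.3019, 0.2162]
eef_rot: [[0.048, 0.986, 0.16], [-0.016, -0.16, 0.987], [0.999, -0.05, 0.008]]
ft_force: [0.4, -0.6, -1.3]
width: 0.699
```

```bash
python3 - <<'E'
from plan import *
s=ctrl.state();print(s["t"],s["joints"].round(3),s["position"].round(3),s["width"])
P,R=target(1.61,.155,0.0065,-.17,-1,1);print(P,*cmd(P,R))
for n in("top","scene"):
    im=cams.snapshot(n)[:,:,::-1];cv2.imwrite(f"pics/c_{n}.png",cv2.resize(im,(768,576)))
E
```

```text
2.75 [-0.91   1.276  0.594  1.313  2.283 -0.342] [ 0.622 -0.302  0.216] 0.6989205663308378
[ 0.62605553 -0.30845513  0.22462614] [ 0.011 -0.016  0.021] [-0.003 -0.003 -0.002]
```

View pics/c_top.png

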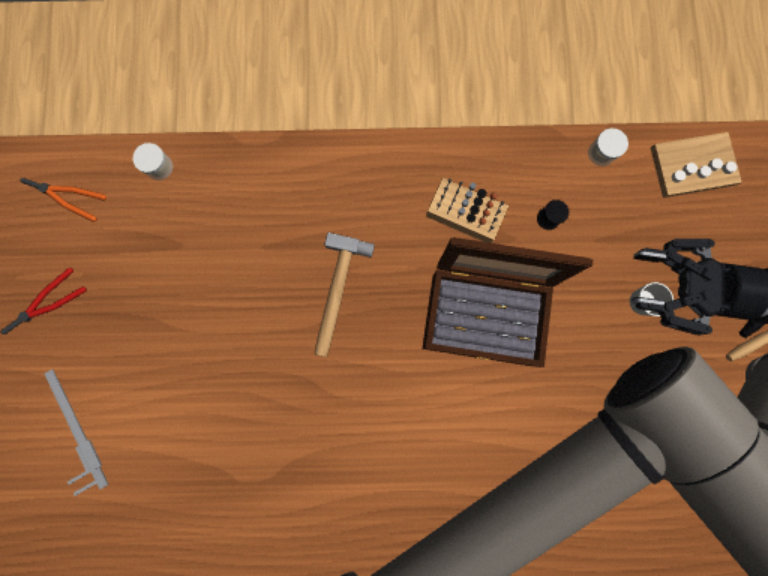

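View pics/c_scene.png

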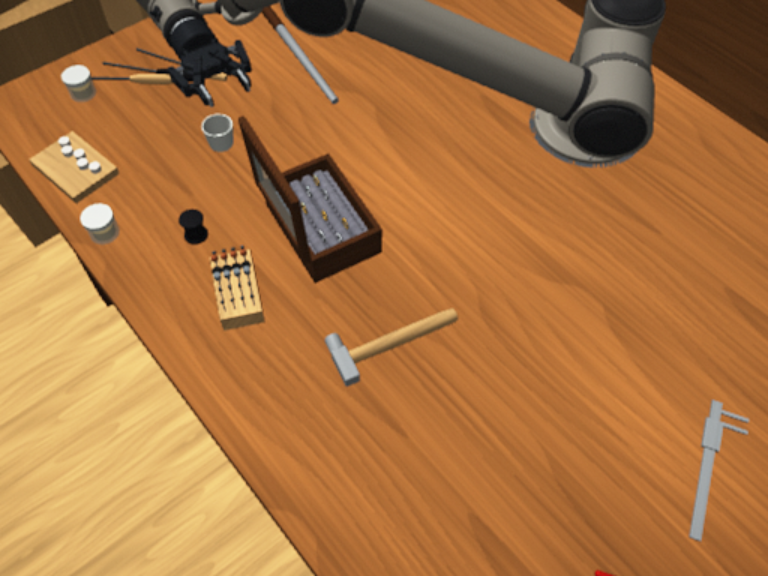

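```bash
python3 - <<'E'
from plan import *
s=ctrl.state();print(s["t"],s["position"].round(4),s["joint_velocities"].round(3))
P,R=target(1.61,.155,0.0065,-.055,-1,1);print(P,*cmd(P,R))
E
```

```text
2.85 [ 0.6203 -0.3036  0.2231] [-0.029 -0.099 -0.049  0.022  0.019  0.016]
[ 0.64508212 -0.19504002  0.22462614] [0.062 0.271 0.004] [ 0.    -0.    -0.002]
```

Request:
jog_arm(xyz=[[0.02,0.07,0.0],[0.035,0.14,0.0],[0.05,0.21,0.0],[0.062,0.272,0.002],[0.062,0.272,0.002]], rot=[[0,0,0],[0,0,0],[0,0,0],[0,0,0],[0,0,0]], hand=[0.4,0.4,0.4,0.4,0.4])

```text
t: 3.35
position: [0.6453, -0.1937, 0.2313]
eef_rot: [[0.031, 0.987, 0.159], [0.002, -0.159, 0.987], [1.0, -0.03, -0.007]]
ft_force: [0.6, 0.0, -0.0]
width: 0.699
```

```bash
python3 - <<'E'
from plan import *
for n in("top","scene","wrist"):
    im=cams.snapshot(n)[:,:,::-1];cv2.imwrite(f"pics/d_{n}_raw.png",im)
    if n=="top":im=im[110:255,270:470]
    if n=="scene":im=im[70:220,100:270]
    cv2.imwrite(f"pics/d_{n}.png",cv2.resize(im,None,fx=4 if n!="wrist" else 1.5,fy=4 if n!="wrist" else 1.5,interpolation=2))
s=ctrl.state();print(s["t"],s["position"].round(4),s["joints"].round(3),s["ft_force"])
P,R=target(1.61,.155,0.0065,-.055,-1,1);print(P,*cmd(P,R))
E
```

```text
3.5 [ 0.6449 -0.1971  0.2293] [-0.804  1.126  0.903  1.246  2.134 -0.523] [-0.55725282 -0.99891907 -0.75041415]
[ 0.64508212 -0.19504002  0.22462614] [ 0.001  0.005 -0.012] [ 0.002  0.002 -0.001]
```

View pics/d_top.png

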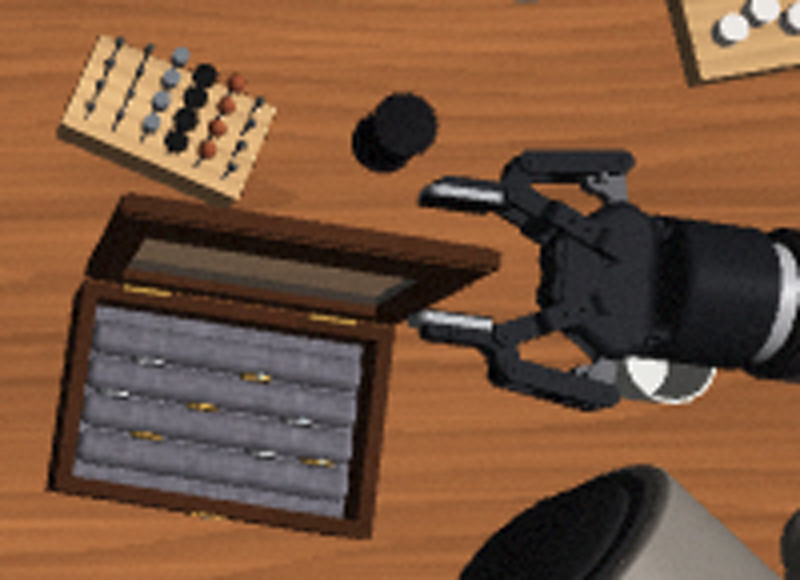

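View pics/d_scene.png

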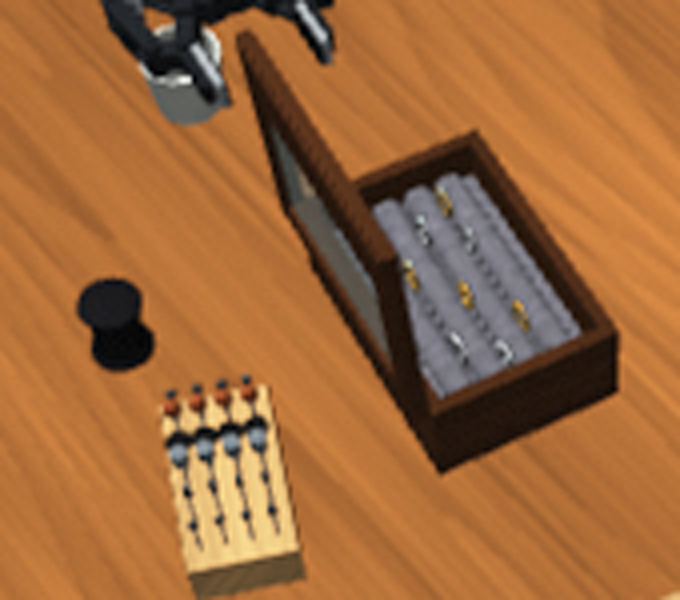

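View pics/d_wrist.png

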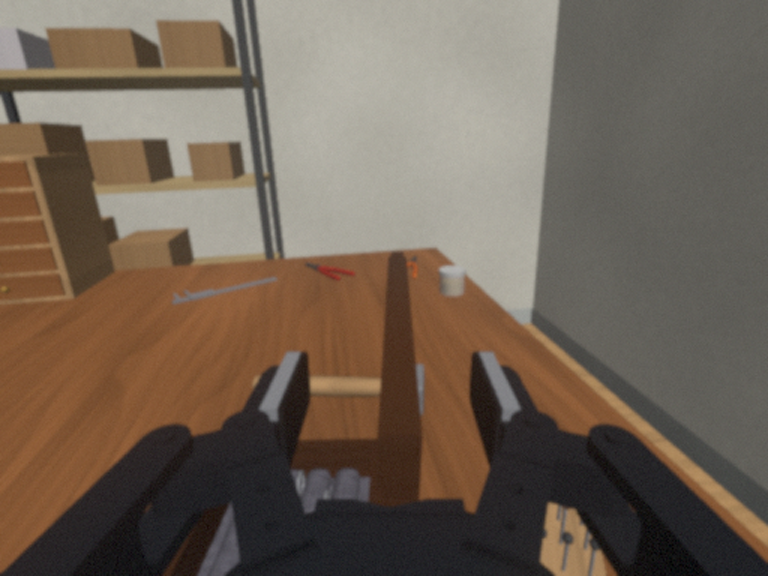

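```bash
cat > steps.py <<'E'
from plan import *
def steps(a,b,n=5,off=(.0065,.0065),r=(.155,.155),yc=-.055):
    T=lambda k:target(a+(b-a)*k,r[0]+(r[1]-r[0])*k,off[0]+(off[1]-off[0])*k,yc,-1,1)
    P0,R0=T(0)
    for k in np.arange(1,n+1)/n:
        P,R=T(k);print(((P-P0)/.4).round(3).tolist(),(Ro.from_matrix(R@R0.T).as_rotvec()/np.pi).round(4).tolist())
E
python3 - <<'E'
from steps import *
for a in(1.61,1.47,1.33,1.19):print(a);steps(a,a-.14)
s=ctrl.state()
P,R=target(1.61,.155,0.0065,-.055,-1,1);print(s["position"],P,*cmd(P,R))
E
```

```text
1.61
[-0.011, 0.002, 0.001] [-0.0015, -0.0088, 0.0]
[-0.021, 0.004, 0.001] [-0.0029, -0.0176, 0.0]
[-0.032, 0.005, 0.001] [-0.0044, -0.0264, -0.0]
[-0.043, 0.007, 0.001] [-0.0059, -0.0352, 0.0]
[-0.054, 0.009, 0.001] [-0.0074, -0.0439, 0.0]
1.47
[-0.011, 0.002, -0.001] [-0.0015, -0.0088, 0.0]
[-0.021, 0.004, -0.002] [-0.0029, -0.0176, -0.0]
[-0.032, 0.005, -0.003] [-0.0044, -0.0264, 0.0]
[-0.043, 0.007, -0.005] [-0.0059, -0.0352, 0.0]
[-0.053, 0.009, -0.007] [-0.0074, -0.0439, -0.0]
1.33
[-0.01, 0.002, -0.002] [-0.0015, -0.0088, 0.0]
[-0.021, 0.004, -0.005] [-0.0029, -0.0176, 0.0]
[-0.031, 0.005, -0.008] [-0.0044, -0.0264, 0.0]
[-0.041, 0.007, -0.011] [-0.0059, -0.0352, 0.0]
[-0.052, 0.009, -0.014] [-0.0074, -0.0439, 0.0]
1.19
[-0.01, 0.002, -0.004] [-0.0015, -0.0088, 0.0]
[-0.02, 0.003, -0.008] [-0.0029, -0.0176, -0.0]
[-0.03, 0.005, -0.012] [-0.0044, -0.0264, -0.0]
[-0.04, 0.007, -0.017] [-0.0059, -0.0352, 0.0]
[-0.049, 0.008, -0.022] [-0.0074, -0.0439, 0.0]
[ 0.6448588  -0.19714541  0.2293085 ] [ 0.64508212 -0.19504002  0.22462614] [ 0.001  0.005 -0.012] [ 0.002  0.002 -0.001]
```

Request:
jog_arm(xyz=[[-0.011,0.003,-0.002],[-0.021,0.005,-0.005],[-0.032,0.007,-0.008],[-0.043,0.009,-0.008],[-0.054,0.011,-0.008]], rot=[[-0.0015,-0.0088,0],[-0.0029,-0.0176,0],[-0.0044,-0.0264,0],[-0.0059,-0.0352,0],[-0.0074,-0.0439,0]], hand=[0.4,0.4,0.4,0.4,0.4])

```text
t: 4.0
position: [0.6231, -0.1934, 0.224]
eef_rot: [[-0.104, 0.981, 0.165], [0.022, -0.163, 0.986], [0.994, 0.106, -0.005]]
ft_force: [1.1, -0.2, -1.0]
width: 0.699
```

Request:
jog_arm(xyz=[[-0.011,0.002,-0.001],[-0.021,0.004,-0.002],[-0.032,0.005,-0.003],[-0.043,0.007,-0.005],[-0.053,0.009,-0.007]], rot=[[-0.0015,-0.0088,0],[-0.0029,-0.0176,0],[-0.0044,-0.0264,0],[-0.0059,-0.0352,0],[-0.0074,-0.0439,0]], hand=[0.4,0.4,0.4,0.4,0.4])

```text
t: 4.5
position: [0.602, -0.1898, 0.2213]
eef_rot: [[-0.24, 0.957, 0.165], [0.046, -0.159, 0.986], [0.97, 0.244, -0.006]]
ft_force: [1.5, -0.4, -0.8]
width: 0.701
```

```bash
cat > look.py <<'E'
from plan import *
import sys
tag=sys.argv[1];phi=float(sys.argv[2])
im=cams.snapshot("wrist")[:,:,::-1]
s=ctrl.state();
im2=cams.snapshot("top")[:,:,::-1][110:255,270:470]
cv2.imwrite(f"pics/{tag}.png",np.hstack([cv2.resize(im,(400,300)),cv2.resize(im2,(400,300),interpolation=2)]))
P,R=target(phi,.155,0.0065,-.055,-1,1);print(s["t"],s["position"].round(4),s["joints"].round(2),s["ft_force"].round(1),*cmd(P,R))
E
python3 look.py e1 1.33
```

```text
4.55 [ 0.6016 -0.1898  0.2212] [-0.84  1.07  1.07  1.16  2.12 -0.94] [0.6 0.1 0.4] [0.001 0.005 0.002] [ 0.002  0.001 -0.   ]
```

View pics/e1.png

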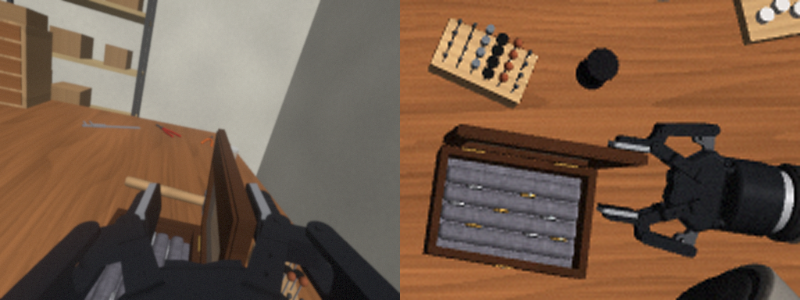

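Request:
jog_arm(xyz=[[-0.01,0.002,-0.002],[-0.021,0.004,-0.005],[-0.031,0.005,-0.008],[-0.041,0.007,-0.011],[-0.052,0.009,-0.014]], rot=[[-0.0015,-0.0088,0],[-0.0029,-0.0176,0],[-0.0044,-0.0264,0],[-0.0059,-0.0352,0],[-0.0074,-0.0439,0]], hand=[0.4,0.4,0.4,0.4,0.4])

```text
t: 5.1
position: [0.5816, -0.1854, 0.2153]
eef_rot: [[-0.37, 0.914, 0.165], [0.067, -0.151, 0.986], [0.927, 0.376, -0.006]]
ft_force: [1.4, 0.3, 0.5]
width: 0.697
```

```bash
python3 look.py e2 1.19
```

```text
5.15 [ 0.581  -0.1854  0.2152] [-0.86  1.05  1.14  1.12  2.11 -1.14] [-0.  -0.4 -0.1] [0.001 0.002 0.003] [ 0.002  0.001 -0.   ]
```

View pics/e2.png

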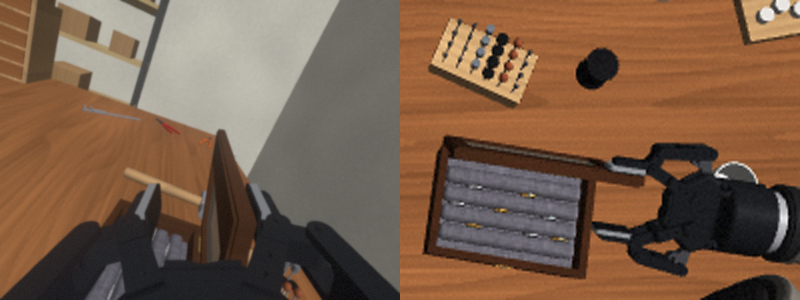

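Request:
jog_arm(xyz=[[-0.01,0.002,-0.004],[-0.02,0.003,-0.008],[-0.03,0.005,-0.012],[-0.04,0.007,-0.017],[-0.049,0.008,-0.022]], rot=[[-0.0015,-0.0088,0],[-0.0029,-0.0176,0],[-0.0044,-0.0264,0],[-0.0059,-0.0352,0],[-0.0074,-0.0439,0]], hand=[0.4,0.4,0.4,0.4,0.4])

```text
t: 5.7
position: [0.5621, -0.1817, 0.2065]
eef_rot: [[-0.493, 0.854, 0.165], [0.087, -0.14, 0.986], [0.866, 0.5, -0.005]]
ft_force: [0.8, 0.1, -0.2]
width: 0.701
```

```bash
python3 look.py e3 1.05
```

```text
5.75 [ 0.5617 -0.1817  0.2061] [-0.87  1.04  1.21  1.08  2.1  -1.34] [ 0.2 -0.4  0.5] [0.001 0.001 0.004] [ 0.002  0.    -0.   ]
```

View pics/e3.png

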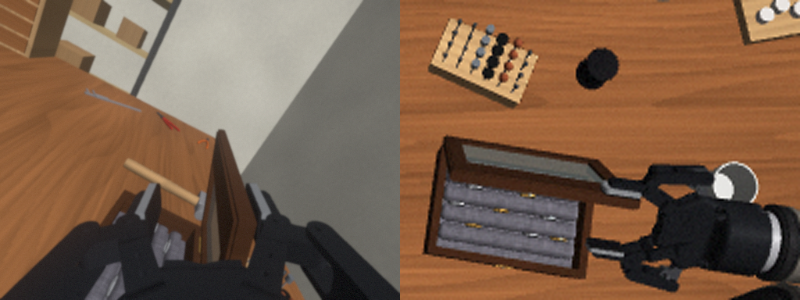

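Lid follows the back finger, at about 1.2 rad. Hold still and see whether it falls by itself.

Request:
jog_arm(xyz=[[0,0,0],[0,0,0],[0,0,0],[0,0,0]], rot=[[0,0,0],[0,0,0],[0,0,0],[0,0,0]], hand=[0.4,0.4,0.4,0.4])

```text
t: 6.2
position: [0.5621, -0.1809, 0.2062]
eef_rot: [[-0.492, 0.855, 0.164], [0.086, -0.14, 0.986], [0.866, 0.499, -0.005]]
ft_force: [-0.3, -0.2, 0.1]
width: 0.702
```

```bash
python3 look.py e4 1.05
```

```text
6.25 [ 0.5621 -0.1809  0.2061] [-0.87  1.04  1.21  1.08  2.1  -1.33] [-0.5 -0.1 -0.8] [ 0.    -0.001  0.004] [ 0.002  0.    -0.001]
```

View pics/e4.png

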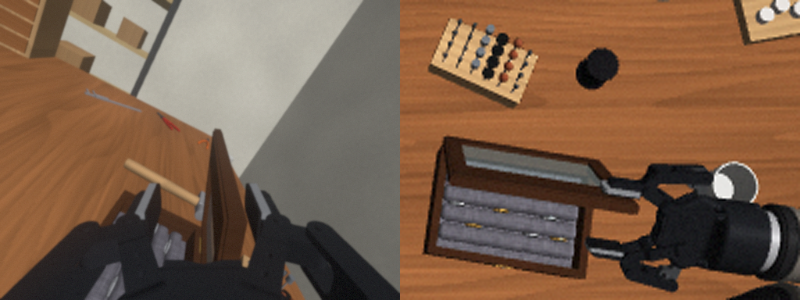

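Request:
jog_arm(xyz=[[0,0,0],[0,0,0],[0,0,0],[0,0,0]], rot=[[0,0,0],[0,0,0],[0,0,0],[0,0,0]], hand=[0.4,0.4,0.4,0.4])

```text
t: 6.7
position: [0.562, -0.1809, 0.2061]
eef_rot: [[-0.492, 0.855, 0.164], [0.086, -0.14, 0.986], [0.866, 0.5, -0.005]]
ft_force: [0.1, -0.1, -0.3]
width: 0.702
```

```bash
python3 look.py e5 1.05
```

```text
6.75 [ 0.562  -0.1809  0.2061] [-0.87  1.04  1.21  1.08  2.1  -1.33] [ 0.5 -0.3 -0.6] [ 0.    -0.001  0.004] [ 0.002  0.    -0.   ]
```

View pics/e5.png

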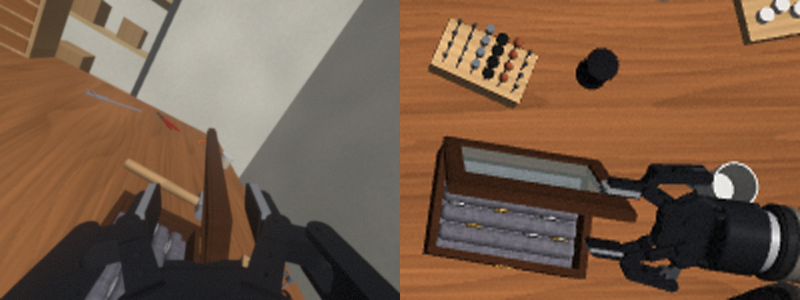

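Request:
jog_arm(xyz=[[0,0,0],[0,0,0],[0,0,0],[0,0,0]], rot=[[0,0,0],[0,0,0],[0,0,0],[0,0,0]], hand=[0.4,0.4,0.4,0.4])

```text
t: 7.2
position: [0.562, -0.1809, 0.2061]
eef_rot: [[-0.492, 0.855, 0.164], [0.086, -0.14, 0.986], [0.866, 0.5, -0.005]]
ft_force: [-0.4, 0.2, 0.2]
width: 0.699
```

```bash
python3 look.py e6 1.05
```

```text
7.25 [ 0.562  -0.1809  0.2061] [-0.87  1.04  1.21  1.08  2.1  -1.33] [-0.3  0.2 -0. ] [ 0.    -0.001  0.004] [ 0.002  0.    -0.   ]
```

View pics/e6.png

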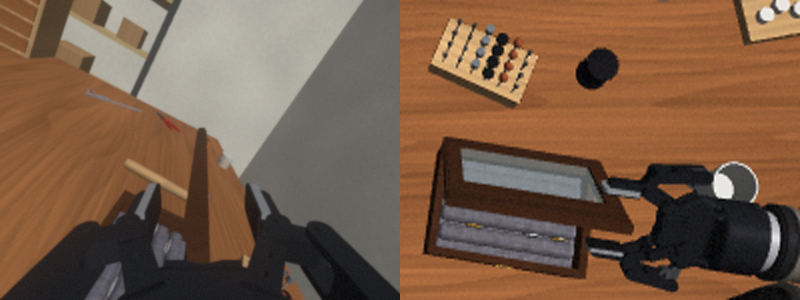

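Request:
jog_arm(xyz=[[0,0,0],[0,0,0],[0,0,0],[0,0,0]], rot=[[0,0,0],[0,0,0],[0,0,0],[0,0,0]], hand=[0.4,0.4,0.4,0.4])

```text
t: 7.7
position: [0.5619, -0.1809, 0.2061]
eef_rot: [[-0.492, 0.855, 0.164], [0.086, -0.14, 0.986], [0.866, 0.499, -0.005]]
ft_force: [-0.5, 0.6, -0.6]
width: 0.704
```

```bash
python3 look.py e7 1.05
```

```text
7.75 [ 0.5619 -0.1809  0.206 ] [-0.87  1.04  1.21  1.08  2.1  -1.33] [ 0.2 -0.4 -0.7] [ 0.001 -0.001  0.004] [ 0.002  0.    -0.001]
```

View pics/e7.png

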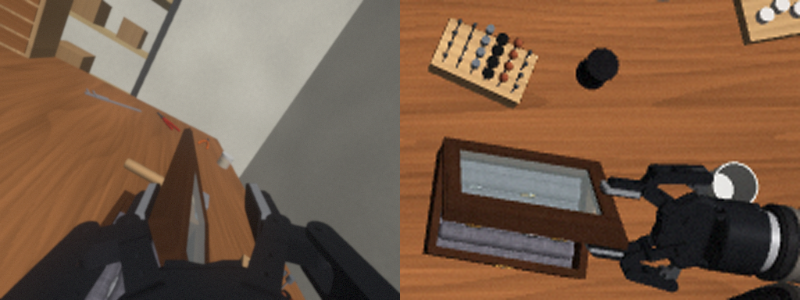

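Request:
jog_arm(xyz=[[0,0,0],[0,0,0],[0,0,0]], rot=[[0,0,0],[0,0,0],[0,0,0]], hand=[0.4,0.4,0.4])

```text
t: 8.1
position: [0.562, -0.1809, 0.2061]
eef_rot: [[-0.492, 0.855, 0.164], [0.086, -0.14, 0.986], [0.866, 0.499, -0.005]]
ft_force: [-0.5, 0.0, -0.6]
width: 0.699
```

```bash
python3 look.py e8 1.05
```

```text
8.15 [ 0.562  -0.1809  0.2061] [-0.87  1.04  1.21  1.08  2.1  -1.33] [-0.7  0.2 -0.7] [ 0.001 -0.001  0.004] [ 0.002  0.    -0.001]
```

View pics/e8.png

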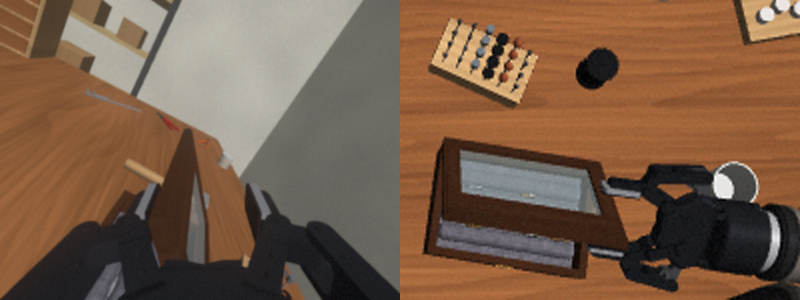

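```bash
python3 - <<'E'
from steps import *
steps(1.05,.9,5,(.0065,.03))
for a in(.9,.78,.66,.54,.42):print(a);steps(a,a-.12,5,(.03,.03))
E
```

```text
[-0.0, 0.0, 0.001] [-0.0016, -0.0094, 0.0]
[-0.001, 0.0, 0.002] [-0.0032, -0.0188, 0.0]
[-0.001, 0.0, 0.003] [-0.0047, -0.0283, 0.0]
[-0.002, 0.0, 0.004] [-0.0063, -0.0377, 0.0]
[-0.003, 0.001, 0.006] [-0.0079, -0.0471, 0.0]
0.9
[-0.008, 0.001, -0.004] [-0.0013, -0.0075, 0.0]
[-0.016, 0.003, -0.009] [-0.0025, -0.0151, 0.0]
[-0.024, 0.004, -0.014] [-0.0038, -0.0226, 0.0]
[-0.032, 0.005, -0.019] [-0.0051, -0.0301, 0.0]
[-0.04, 0.007, -0.024] [-0.0063, -0.0377, 0.0]
0.78
[-0.008, 0.001, -0.005] [-0.0013, -0.0075, 0.0]
[-0.015, 0.003, -0.011] [-0.0025, -0.0151, 0.0]
[-0.023, 0.004, -0.017] [-0.0038, -0.0226, 0.0]
[-0.03, 0.005, -0.023] [-0.0051, -0.0301, 0.0]
[-0.037, 0.006, -0.029] [-0.0063, -0.0377, 0.0]
0.66
[-0.007, 0.001, -0.006] [-0.0013, -0.0075, 0.0]
[-0.014, 0.002, -0.013] [-0.0025, -0.0151, 0.0]
[-0.02, 0.003, -0.019] [-0.0038, -0.0226, 0.0]
[-0.027, 0.005, -0.026] [-0.0051, -0.0301, 0.0]
[-0.033, 0.006, -0.033] [-0.0063, -0.0377, -0.0]
0.54
[-0.006, 0.001, -0.007] [-0.0013, -0.0075, 0.0]
[-0.012, 0.002, -0.014] [-0.0025, -0.0151, 0.0]
[-0.018, 0.003, -0.022] [-0.0038, -0.0226, 0.0]
[-0.024, 0.004, -0.029] [-0.0051, -0.0301, 0.0]
[-0.029, 0.005, -0.037] [-0.0063, -0.0377, 0.0]
0.42
[-0.005, 0.001, -0.008] [-0.0013, -0.0075, 0.0]
[-0.01, 0.002, -0.016] [-0.0025, -0.0151, 0.0]
[-0.015, 0.003, -0.024] [-0.0038, -0.0226, -0.0]
[-0.02, 0.003, -0.032] [-0.0051, -0.0301, -0.0]
[-0.024, 0.004, -0.04] [-0.0063, -0.0377, -0.0]
```

Request:
jog_arm(xyz=[[0,0,0.001],[-0.001,0,0.002],[-0.001,0,0.003],[-0.002,0,0.004],[-0.003,0.001,0.006]], rot=[[-0.0016,-0.0094,0],[-0.0032,-0.0188,0],[-0.0047,-0.0283,0],[-0.0063,-0.0377,0],[-0.0079,-0.0471,0]], hand=[0.4,0.4,0.4,0.4,0.4])

```text
t: 8.7
position: [0.5608, -0.1806, 0.2085]
eef_rot: [[-0.616, 0.77, 0.165], [0.107, -0.126, 0.986], [0.78, 0.626, -0.005]]
ft_force: [-1.5, 0.2, -0.7]
width: 0.702
```

Request:
jog_arm(xyz=[[-0.008,0.001,-0.004],[-0.016,0.003,-0.009],[-0.024,0.004,-0.014],[-0.032,0.005,-0.019],[-0.04,0.007,-0.024]], rot=[[-0.0013,-0.0075,0],[-0.0025,-0.0151,0],[-0.0038,-0.0226,0],[-0.0051,-0.0301,0],[-0.0063,-0.0377,0]], hand=[0.4,0.4,0.4,0.4,0.4])

```text
t: 9.2
position: [0.5448, -0.1778, 0.1989]
eef_rot: [[-0.704, 0.691, 0.166], [0.122, -0.112, 0.986], [0.7, 0.714, -0.005]]
ft_force: [-0.5, 0.5, 0.1]
width: 0.698
```

```bash
sed -i 's/0.0065/float(sys.argv[3])/' look.py; python3 look.py f1 .78 .03
```

```text
9.25 [ 0.5444 -0.1777  0.1985] [-0.89  1.03  1.26  1.04  2.09 -1.66] [-0.8 -0.5 -2.7] [ 0.001 -0.001  0.004] [0.002 0.001 0.   ]
```

View pics/f1.png

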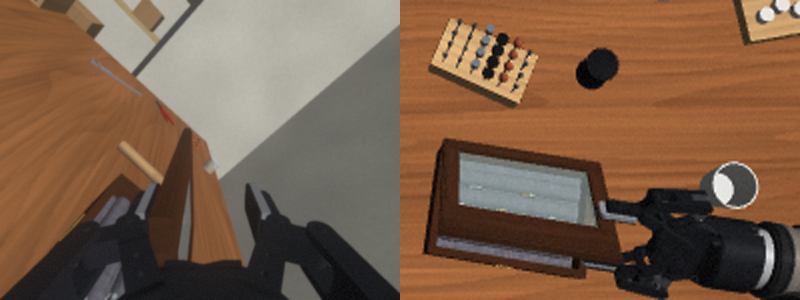

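Request:
jog_arm(xyz=[[-0.008,0.001,-0.005],[-0.015,0.003,-0.011],[-0.023,0.004,-0.017],[-0.03,0.005,-0.023],[-0.037,0.006,-0.029]], rot=[[-0.0013,-0.0075,0],[-0.0025,-0.0151,0],[-0.0038,-0.0226,0],[-0.0051,-0.0301,0],[-0.0063,-0.0377,0]], hand=[0.4,0.4,0.4,0.4,0.4])

```text
t: 9.8
position: [0.5301, -0.1753, 0.1874]
eef_rot: [[-0.781, 0.602, 0.166], [0.135, -0.097, 0.986], [0.61, 0.792, -0.005]]
ft_force: [-0.9, 0.4, -0.4]
width: 0.702
```

Request:
jog_arm(xyz=[[-0.007,0.001,-0.006],[-0.014,0.002,-0.013],[-0.02,0.003,-0.019],[-0.027,0.005,-0.026],[-0.033,0.006,-0.033]], rot=[[-0.0013,-0.0075,0],[-0.0025,-0.0151,0],[-0.0038,-0.0226,0],[-0.0051,-0.0301,0],[-0.0063,-0.0377,0]], hand=[0.4,0.4,0.4,0.4,0.4])

```text
t: 10.3
position: [0.5169, -0.173, 0.1741]
eef_rot: [[-0.847, 0.504, 0.167], [0.146, -0.081, 0.986], [0.511, 0.86, -0.005]]
ft_force: [-0.6, 0.3, -0.3]
width: 0.698
```

```bash
python3 look.py f2 .54 .03; python3 - <<'E'
from steps import *
for a in(.54,.42,.3,.2,.1):print(a);steps(a,a-(.12 if a>.35 else .1),5,(.03,.03))
E
```

```text
10.35 [ 0.5166 -0.1729  0.1737] [-0.92  1.04  1.34  0.98  2.06 -1.99] [-1.2 -0.4 -2.1] [ 0.    -0.001  0.004] [0.002 0.    0.   ]
0.54
[-0.006, 0.001, -0.007] [-0.0013, -0.0075, 0.0]
[-0.012, 0.002, -0.014] [-0.0025, -0.0151, 0.0]
[-0.018, 0.003, -0.022] [-0.0038, -0.0226, 0.0]
[-0.024, 0.004, -0.029] [-0.0051, -0.0301, 0.0]
[-0.029, 0.005, -0.037] [-0.0063, -0.0377, 0.0]
0.42
[-0.005, 0.001, -0.008] [-0.0013, -0.0075, 0.0]
[-0.01, 0.002, -0.016] [-0.0025, -0.0151, 0.0]
[-0.015, 0.003, -0.024] [-0.0038, -0.0226, -0.0]
[-0.02, 0.003, -0.032] [-0.0051, -0.0301, -0.0]
[-0.024, 0.004, -0.04] [-0.0063, -0.0377, -0.0]
0.3
[-0.004, 0.001, -0.007] [-0.0011, -0.0063, 0.0]
[-0.007, 0.001, -0.014] [-0.0021, -0.0126, 0.0]
[-0.01, 0.002, -0.021] [-0.0032, -0.0188, 0.0]
[-0.014, 0.002, -0.028] [-0.0042, -0.0251, 0.0]
[-0.017, 0.003, -0.036] [-0.0053, -0.0314, 0.0]
0.2
[-0.003, 0.0, -0.007] [-0.0011, -0.0063, 0.0]
[-0.006, 0.001, -0.015] [-0.0021, -0.0126, 0.0]
[-0.008, 0.001, -0.022] [-0.0032, -0.0188, -0.0]
[-0.011, 0.002, -0.03] [-0.0042, -0.0251, 0.0]
[-0.013, 0.002, -0.037] [-0.0053, -0.0314, 0.0]
0.1
[-0.002, 0.0, -0.008] [-0.0011, -0.0063, -0.0]
[-0.004, 0.001, -0.015] [-0.0021, -0.0126, 0.0]
[-0.006, 0.001, -0.023] [-0.0032, -0.0188, -0.0]
[-0.008, 0.001, -0.031] [-0.0042, -0.0251, -0.0]
[-0.009, 0.002, -0.038] [-0.0053, -0.0314, -0.0]
```

View pics/f2.png

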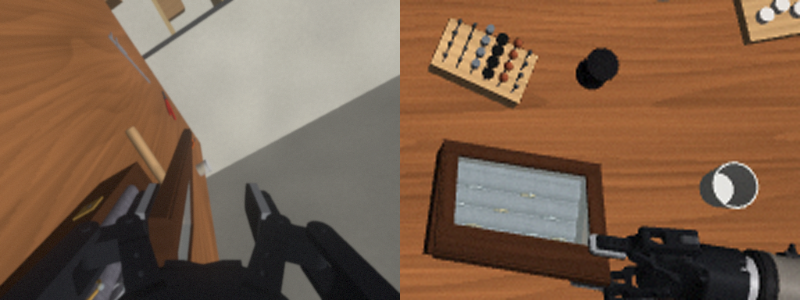

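Request:
jog_arm(xyz=[[-0.006,0.001,-0.007],[-0.012,0.002,-0.014],[-0.018,0.003,-0.022],[-0.024,0.004,-0.029],[-0.029,0.005,-0.037]], rot=[[-0.0013,-0.0075,0],[-0.0025,-0.0151,0],[-0.0038,-0.0226,0],[-0.0051,-0.0301,0],[-0.0063,-0.0377,0]], hand=[0.4,0.4,0.4,0.4,0.4])

```text
t: 10.9
position: [0.5054, -0.171, 0.1594]
eef_rot: [[-0.901, 0.4, 0.167], [0.155, -0.063, 0.986], [0.405, 0.914, -0.005]]
ft_force: [-0.5, -0.1, 0.7]
width: 0.7
```

Request:
jog_arm(xyz=[[-0.005,0.001,-0.008],[-0.01,0.002,-0.016],[-0.015,0.003,-0.024],[-0.02,0.003,-0.032],[-0.024,0.004,-0.04]], rot=[[-0.0013,-0.0075,0],[-0.0025,-0.0151,0],[-0.0038,-0.0226,0],[-0.0051,-0.0301,0],[-0.0063,-0.0377,0]], hand=[0.4,0.4,0.4,0.4,0.4])

```text
t: 11.4
position: [0.4958, -0.1695, 0.1433]
eef_rot: [[-0.943, 0.289, 0.168], [0.162, -0.044, 0.986], [0.292, 0.956, -0.005]]
ft_force: [-1.2, -0.3, -1.1]
width: 0.705
```

```bash
python3 look.py f3 .3 .03; python3 - <<'E'
from workcell import cams
import cv2
im=cams.snapshot("scene")[:,:,::-1][70:220,100:300];cv2.imwrite("pics/f3s.png",cv2.resize(im,None,fx=4,fy=4,interpolation=2))
E
```

```text
11.45 [ 0.4956 -0.1694  0.1428] [-0.94  1.07  1.39  0.92  2.02 -2.32] [-0.4 -0.8 -2.5] [-0.001 -0.001  0.004] [0.002 0.    0.001]
```

View pics/f3.png

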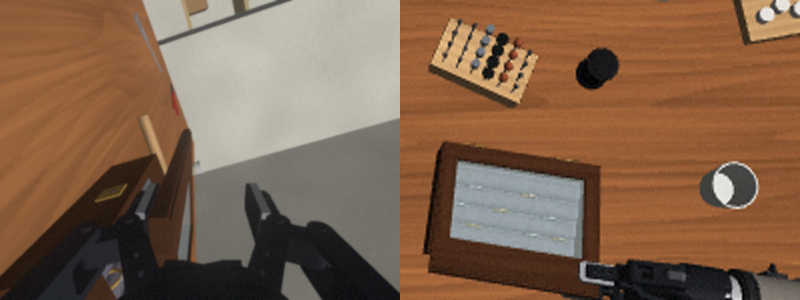

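View pics/f3s.png

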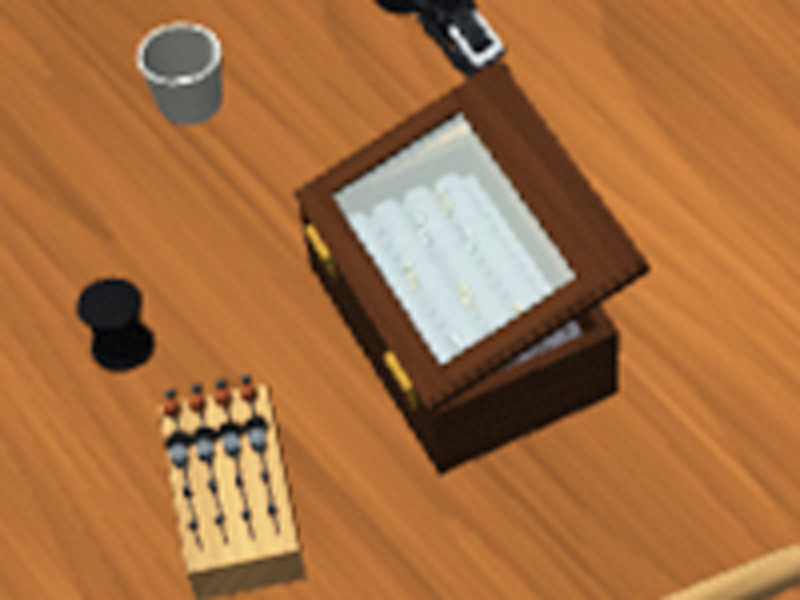

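```bash
python3 - <<'E'
from plan import *
for th in(.2,.25,.3,.35,.4):
    print(th,((proj("scene",lid([*p[:3],th],(-.165,.1,.013)))[0]-[100,70])*4).round(0),((proj("scene",lid([*p[:3],th],(-.165,-.1,.013)))[0]-[100,70])*4).round(0))
E
```

```text
0.2 [653. 272.] [501.  69.]
0.25 [650. 266.] [498.  62.]
0.3 [646. 259.] [494.  55.]
0.35 [642. 254.] [489.  49.]
0.4 [637. 248.] [484.  43.]
```

Request:
jog_arm(xyz=[[-0.004,0.001,-0.007],[-0.007,0.001,-0.014],[-0.01,0.002,-0.021],[-0.014,0.002,-0.028],[-0.017,0.003,-0.036]], rot=[[-0.0011,-0.0063,0],[-0.0021,-0.0126,0],[-0.0032,-0.0188,0],[-0.0042,-0.0251,0],[-0.0053,-0.0314,0]], hand=[0.4,0.4,0.4,0.4,0.4])

```text
t: 12.05
position: [0.4887, -0.1682, 0.1287]
eef_rot: [[-0.967, 0.192, 0.168], [0.166, -0.029, 0.986], [0.194, 0.981, -0.004]]
ft_force: [0.1, -1.5, -1.4]
width: 0.698
```

```bash
python3 look.py f4 .2 .03; python3 - <<'E'
from workcell import cams
import cv2
im=cams.snapshot("scene")[:,:,::-1][70:220,100:300];cv2.imwrite("pics/f4s.png",cv2.resize(im,None,fx=4,fy=4,interpolation=2))
E
```

```text
12.1 [ 0.4885 -0.1681  0.1282] [-0.95  1.09  1.4   0.9   2.01 -2.45] [-0.3 -1.  -2.9] [ 0.    -0.002  0.005] [0.001 0.001 0.001]
```

View pics/f4.png

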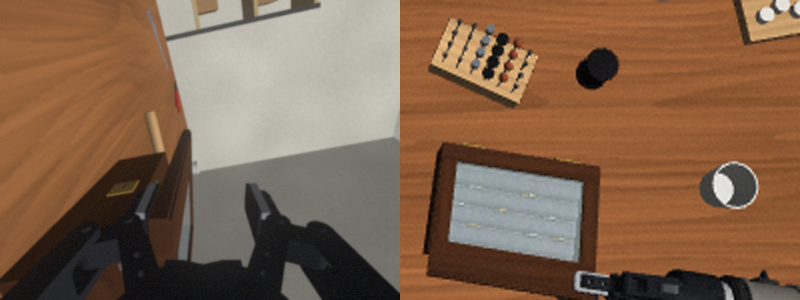

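View pics/f4s.png

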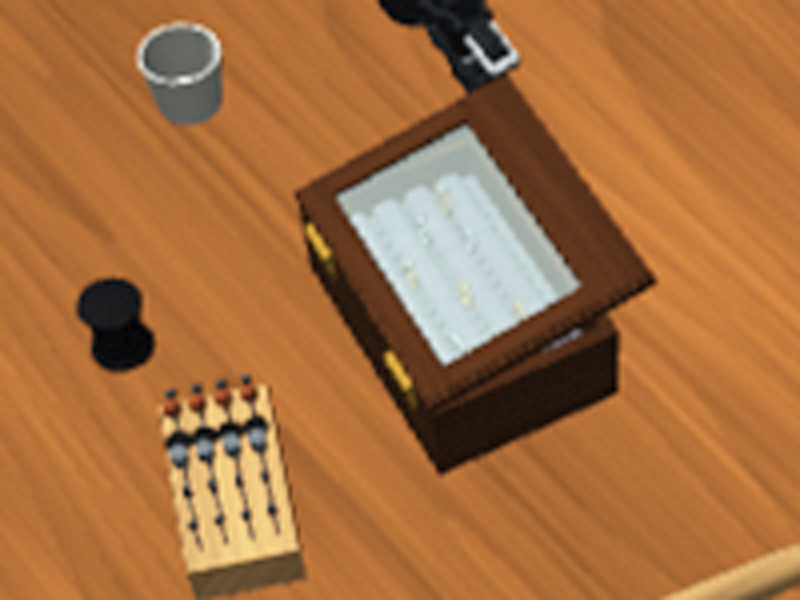

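Request:
jog_arm(xyz=[[-0.003,0,-0.007],[-0.006,0.001,-0.015],[-0.008,0.001,-0.022],[-0.011,0.002,-0.03],[-0.013,0.002,-0.037]], rot=[[-0.0011,-0.0063,0],[-0.0021,-0.0126,0],[-0.0032,-0.0188,0],[-0.0042,-0.0251,0],[-0.0053,-0.0314,0]], hand=[0.4,0.4,0.4,0.4,0.4])

```text
t: 12.7
position: [0.4835, -0.1673, 0.1138]
eef_rot: [[-0.981, 0.095, 0.168], [0.168, -0.012, 0.986], [0.095, 0.995, -0.004]]
ft_force: [0.4, 0.8, -1.4]
width: 0.7
```

Request:
jog_arm(xyz=[[-0.001,0,-0.004],[-0.002,0,-0.008],[-0.003,0.001,-0.012],[-0.004,0.001,-0.016],[-0.005,0.001,-0.019]], rot=[[-0.0005,-0.0031,0],[-0.0011,-0.0063,0],[-0.0016,-0.0094,0],[-0.0021,-0.0126,0],[-0.0027,-0.0157,0]], hand=[0.4,0.4,0.4,0.4,0.4])

```text
t: 13.2
position: [0.4816, -0.1669, 0.1064]
eef_rot: [[-0.985, 0.046, 0.169], [0.169, -0.004, 0.986], [0.046, 0.999, -0.004]]
ft_force: [-0.2, 1.2, -1.4]
width: 0.7
```

```bash
python3 look.py f5 .05 .03; python3 - <<'E'
from plan import *
im=cams.snapshot("scene")[:,:,::-1][70:220,100:300];cv2.imwrite("pics/f5s.png",cv2.resize(im,None,fx=4,fy=4,interpolation=2))
for th in(0,.05,.1,.15):
    print(th,((proj("scene",lid([*p[:3],th],(-.165,.1,.013)))[0]-[100,70])*4).round(0),((proj("scene",lid([*p[:3],th],(-.165,-.1,.013)))[0]-[100,70])*4).round(0))
E
```

```text
13.25 [ 0.4816 -0.1669  0.1062] [-0.96  1.12  1.41  0.88  1.99 -2.63] [ 0.7 -0.7 -2.4] [-0.    -0.002  0.004] [0.001 0.001 0.001]
0 [659. 300.] [510. 100.]
0.05 [658. 293.] [509.  92.]
0.1 [657. 285.] [507.  84.]
0.15 [655. 279.] [504.  76.]
```

View pics/f5.png

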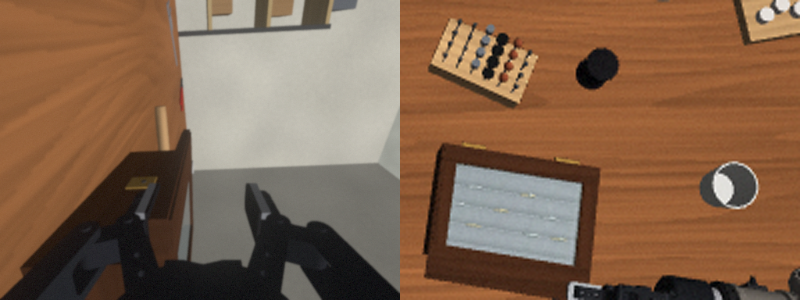

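View pics/f5s.png

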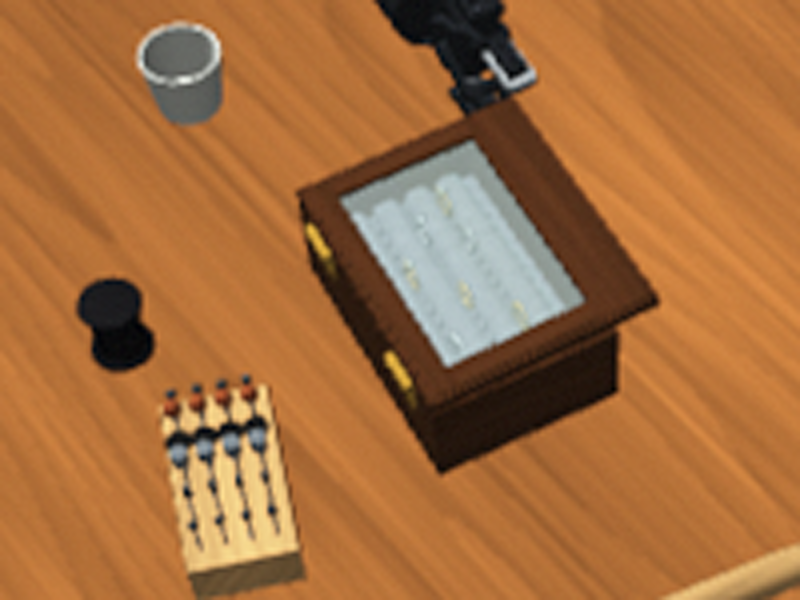

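Request:
jog_arm(xyz=[[0,0,-0.004],[-0.001,0,-0.008],[-0.002,0,-0.012],[-0.003,0,-0.016],[-0.004,0,-0.02]], rot=[[-0.0005,-0.0031,0],[-0.0011,-0.0063,0],[-0.0016,-0.0094,0],[-0.0021,-0.0126,0],[-0.0027,-0.0157,0]], hand=[0.4,0.4,0.4,0.4,0.4])

```text
t: 13.85
position: [0.48, -0.167, 0.0985]
eef_rot: [[-0.986, -0.003, 0.169], [0.169, 0.004, 0.986], [-0.004, 1.0, -0.004]]
ft_force: [0.1, -0.2, 0.0]
width: 0.702
```

```bash
python3 look.py f6 .0 .03; python3 - <<'E'
from plan import *
im=cams.snapshot("scene")[:,:,::-1][70:220,100:300];cv2.imwrite("pics/f6s.png",cv2.resize(im,None,fx=4,fy=4,interpolation=2))
f=[]
print(ctrl.state()["ft_force"])
E
```

```text
13.9 [ 0.4799 -0.167   0.0984] [-0.96  1.13  1.41  0.88  1.98 -2.7 ] [ 0.   1.  -1.1] [-0.    -0.001  0.004] [0.001 0.001 0.001]
[-0.24818978 -0.00619919 -0.15549459]
```

View pics/f6s.png

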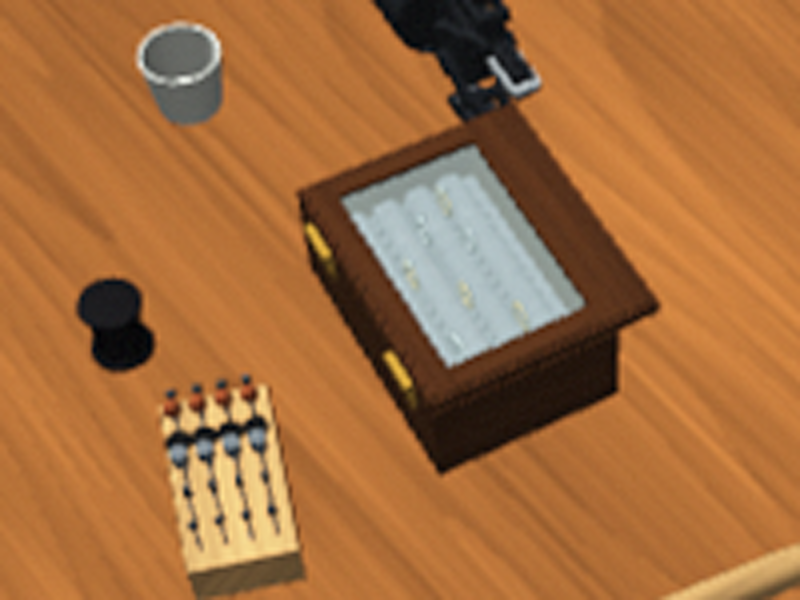

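View pics/f6.png

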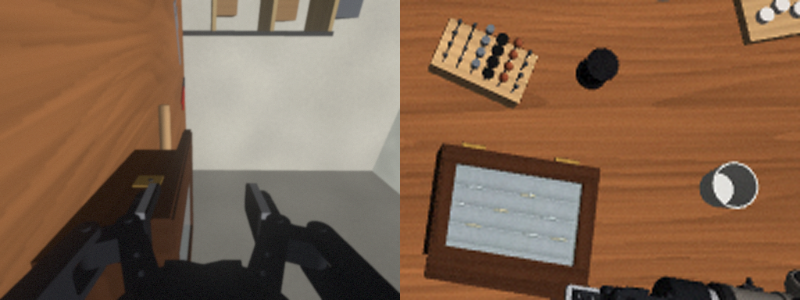

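Request:
jog_arm(xyz=[[0,0,-0.006],[0,0,-0.012],[0,0,-0.018],[0,0,-0.02],[0,0,-0.02]], rot=[[0,0,0],[0,0,0],[0,0,0],[0,0,0],[0,0,0]], hand=[0.4,0.4,0.4,0.4,0.4])

```text
t: 14.5
position: [0.48, -0.1669, 0.0903]
eef_rot: [[-0.986, -0.002, 0.169], [0.169, 0.004, 0.986], [-0.003, 1.0, -0.004]]
ft_force: [-0.3, -0.2, -0.4]
width: 0.699
```

```bash
python3 look.py f7 .0 .022; python3 - <<'E'
from plan import *
im=cams.snapshot("scene")[:,:,::-1][70:220,100:300];cv2.imwrite("pics/f7s.png",cv2.resize(im,None,fx=4,fy=4,interpolation=2))
E
```

```text
14.55 [ 0.48   -0.1669  0.0904] [-0.96  1.14  1.4   0.87  1.98 -2.7 ] [ 0.5 -0.4 -0. ] [-0.    -0.001  0.004] [0.001 0.001 0.001]
```

View pics/f7s.png

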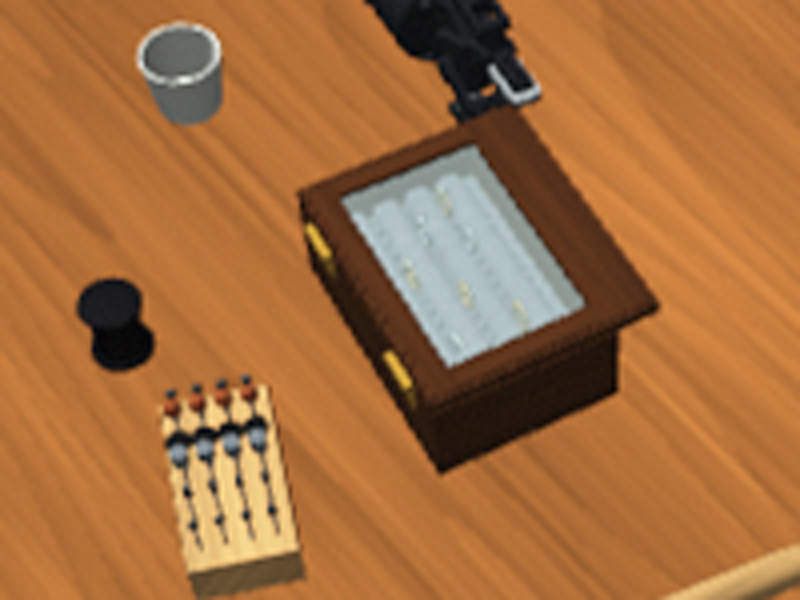

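View pics/f7.png

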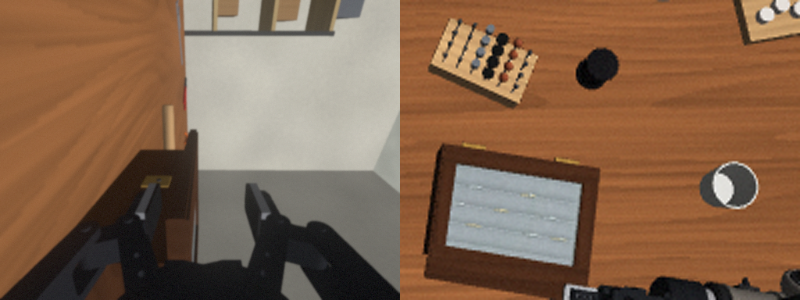

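Lid unchanged in the scene view (its front-left corner is still at 658,305), so it is shut and carried by the rim; the finger is below it. Now withdraw sideways.

Request:
jog_arm(xyz=[[-0.01,-0.06,0],[-0.02,-0.12,0],[-0.03,-0.18,0],[-0.04,-0.24,0],[-0.045,-0.27,0]], rot=[[0,0,0],[0,0,0],[0,0,0],[0,0,0],[0,0,0]], hand=[0.4,0.4,0.4,0.4,0.4])

```text
t: 15.15
position: [0.4616, -0.2768, 0.0906]
eef_rot: [[-0.985, -0.003, 0.17], [0.17, 0.006, 0.985], [-0.004, 1.0, -0.005]]
ft_force: [-0.0, 0.7, 0.1]
width: 0.697
```

Request:
jog_arm(xyz=[[0,0,0.06],[0,0,0.14],[0,0,0.2],[0,0,0.2],[0,0,0.2]], rot=[[0,0,0],[0,0,0],[0,0,0],[0,0,0],[0,0,0]], hand=[0.4,0.4,0.4,0.4,0.4])

```text
t: 15.65
position: [0.462, -0.2749, 0.1706]
eef_rot: [[-0.986, -0.002, 0.169], [0.169, 0.006, 0.986], [-0.003, 1.0, -0.005]]
ft_force: [0.2, 0.4, -0.3]
width: 0.702
```

```bash
python3 - <<'E'
from plan import *
a=cams.snapshot("scene")[:,:,::-1];b=cams.snapshot("top")[:,:,::-1]
for n,im in(("scene",a),("top",b)):
    cv2.imwrite(f"pics/g_{n}.png",cv2.resize(im,(768,576)))
s=ctrl.state();print(s["t"],s["position"],s["ft_force"],s["joint_velocities"].round(3))
q=[*p[:3],0]
o=cv2.resize(a,None,fx=4,fy=4,interpolation=2)
for k in(0,.013):
    pts=(np.array([proj("scene",lid(q,(x,y,k)))[0] for x,y in((-.165,-.1),(-.165,.1),(0,.1),(0,-.1))])*4).astype(int)
    cv2.polylines(o,[pts],True,(0,255,0),1)
cv2.imwrite("pics/g_ov.png",o[280:880,400:1200])
E
```

```text
15.75 [ 0.46187345 -0.27464598  0.16961409] [-0.40271243  0.32358688 -0.20902438] [-0.     0.01   0.001  0.003  0.004  0.001]
```

View pics/g_scene.png

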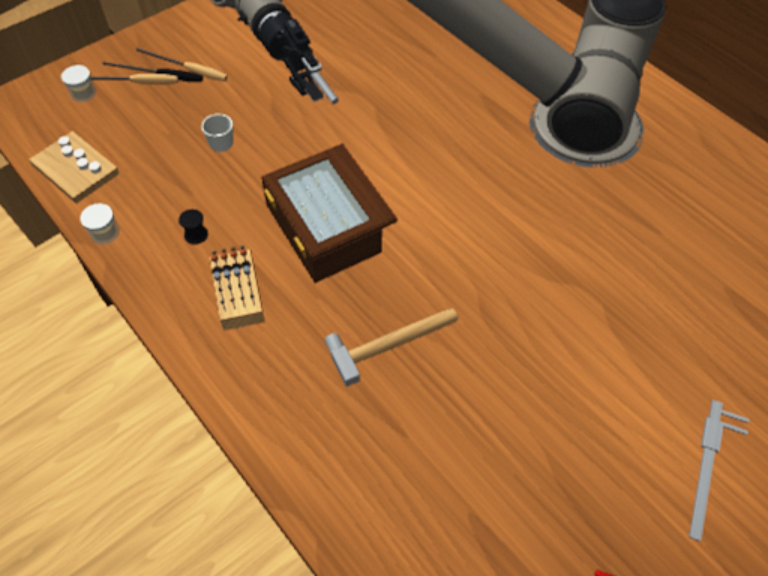

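View pics/g_top.png

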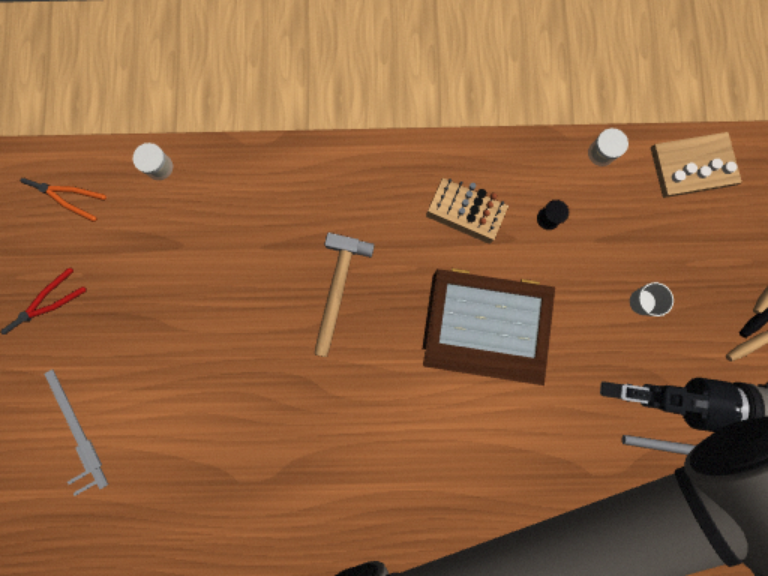

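View pics/g_ov.png

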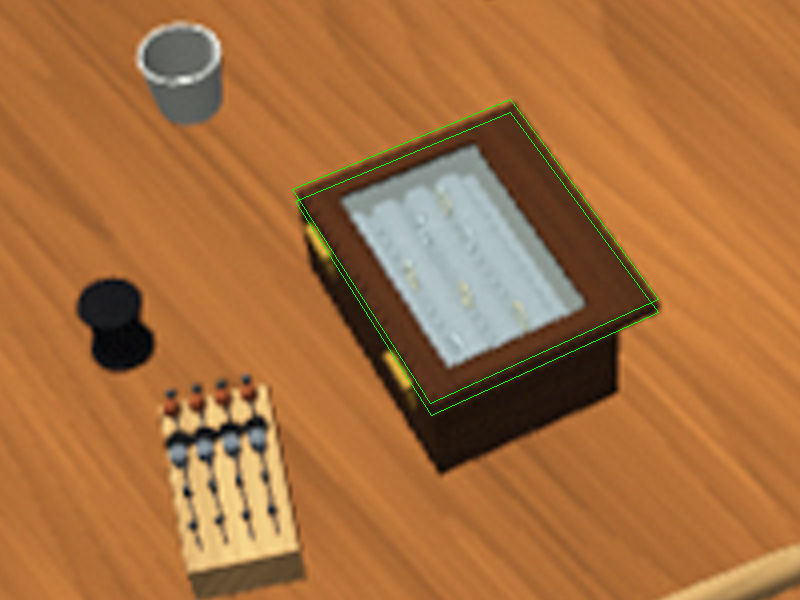

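The pictures show the lid fully shut and matching the model at 0 rad. The hammer, cup, spool and block have not moved, and the arm is clear of everything.

```bash
python3 -c "
from workcell import ctrl
print(ctrl.sign_off())"
```

```text
the job is handed in; nothing more can be done
None
```

The ring case lid is shut, and I handed the job in at about 15.8 s of the 45 s allowed.

- **Tipping:** I brought the gripper in from the right, held about 60 mm open with one finger either side of the lid. The back finger pushed the lid forward from behind to about 1.2 rad. It then left the finger and fell by itself.
- **Catching and lowering:** The front finger, held still underneath, caught it at about 0.9 rad. I lowered it on that finger at about 0.2 rad/s until the load on the finger, about 2 N, went to zero with the lid on the rim. The lid was never pinched: the gap was always far wider than the 13 mm lid, and it touched only one finger at a time.
- **Last checks:** After I dropped the finger 8 mm the lid did not move, so the rim was carrying it. In the scene picture it matches the model at 0 rad to within a few pixels of the 4× enlarged view. The hammer, cup, spool and bur block are where they started. After withdrawing, the force reads about zero and the arm touches nothing.

The force readings I saw stayed within about 3 N. No check failed. Near the end the lid sat about 0.03 rad lower than I had planned, which made no difference.

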